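Set the sandwich guide

ROBOT

A 6-joint arm with a two-finger parallel gripper is mounted at the origin on the work surface. World frame = base frame: x ahead of the robot, y to its left, z up, the work surface at z = 0. Lengths are in m, angles in rad, forces in N, time in s.
With the tool pointing down it reaches from about 0.15 to 0.775 m from the base axis. Payload 6.1 kg.
Tool frame: the origin (TCP) lies at the very end of the fingers, on their centre line; the grasp point (between the pads) lies 19 mm behind it (env.pinch_z is the z of the grasp point in the tool frame, in m); z points along the fingers, y is the line along which they close (so a half turn about z gives the same grasp; the last joint's range is limited). The gripper opens to 85 mm and grips with 20 to 120 N. Pads are 22 mm wide; open, the fingers measure 114 mm over their backs; the gripper's body (76 mm by 85 mm) begins 54 mm behind the grasp point. The pads swing forward as they close: fully open they stand 13 mm farther back than shut.
Start: joints at [1.197, 0.126, -0.04, 1.405, 0, 1.571], TCP at [0.192, 0.489, 0.231] pointing down, gripper open.
Joint ranges: [-2.72, 2.72], [-0.95, 1.95], [-1.27, 1.35], [-1.78, 2.02], [-1.46, 1.47], [-3.14, 3.14]. Speed limits (rad/s): [2.39, 2.39, 3.01, 3.14, 3.14, 3.14].

INTERFACE

Orientations are given as a 3x3 rotation matrix whose columns are the frame's x, y, z axes.
In Python, from plant import sensors, eyes, workorder, env gives the robot as it stands.
- The arm moves only by the tool step_arm, never from a script. Its argument "deltas" is a list of rows, each a list of 7 numbers: the closure in counts, from 0 (fully open) to 255 (shut), then the shift along the tool's x, y, z in cm, then the turn, a rotation vector about the tool's x, y, z in degrees. A call has 1 to 12 rows; each row shifts and turns the commanded pose from where the row before left it, along the tool's axes as they then stand; what a row does not reach is not made up. A row lasts 1/10 s, in which the tool goes at most 50 mm and 8.59 degrees, less where a joint would pass 70% of its speed; a pose out of reach is approached as far as the arm can. A call is refused whole if a number of a shift passes 5 or a number of a turn 8.59, either way. A call with a gripper value outside its range is refused whole. The fingers move at their own pace and stop on an object; "grip_force" is the grip in N (left out, the last holds). Time passes only in rows, so rows that do not move let the fingers close. It gives the time, the measured TCP pose, the force, the opening and the grip force at its end, in the units of the state.
- sensors.state(): the state, without advancing time (a new reading comes with each control period).
- eyes.grab_frame(name): name is "side" or "top"; returns a dict with "img" (480x640x3 uint8, red, green, blue), "fx", "fy", "cx", "cy" (pixels), "D" ([k1, k2, p1, p2, k3] as OpenCV has them; the pictures are not rectified), "R" (3x3) and "t" (3): a world point X has camera coordinates R X + t. Camera axes: x right, y down, z forward; pixel columns grow to the right and rows downward; lengths in m; the calibration is good to about 2 mm. A picture is of the moment at which its call begins. There is no depth.
- workorder.hand_in(): hands the job in; it is judged then, once.
The state is a dict: "clock": time; "joints": joint angles; "joint_vel": joint speeds; "joint_efforts": joint torques, N m; "position": TCP position; "eef_rot": TCP orientation; "contact_force": force on the tool from outside, world axes, zero at the start; "ft_torque": the same for the moment, N m; "width": finger opening in m; "grasp_force": force on a finger pad.
Only numpy, scipy, OpenCV 4.12 (cv2) and the standard library are available. Lean on these libraries where they do the work, as an engineer would, in place of code of your own. Each camera call takes 0.05 s, during which the arm holds its last target. There are 200 camera calls.

TASK

Set up the sandwich guide on the cart: with the fingertips, push the sliding stop along its rail until its spring pin drops fully into the middle one of the three notches, without running on past that notch; then gently push the square sandwich mould along the board until it lies flat against the stop, the pin staying in its notch. Only push: do not lift or tip the mould, do not pull the pin up, and leave everything else where it stands.

Things in the scene. Friction and masses are not known exactly. Their poses are not given: they have to be found in the camera images.
- guide: Sandwich guide, fixed: wooden board 150 (its x) by 440 (its y) by 18 mm; origin at the centre of its underside, on the cart top. A lip, top 26 mm above the cart top, runs along its -x edge and a metal rail along y near its +x edge. Between them is a flat channel 102 mm wide (x = -67 to +35 mm), open at both ends, its floor 18 mm above the cart top.
- middle_notch (a point): Middle notch, on the steel top of the rail, at y = 0 and x = +52.5 mm in the guide's frame, 42 mm above the cart top; axes as the guide's. The rail (35 mm wide, 360 mm long) has three such notches, gaps 14 mm long, at y = -45, 0 and +45 mm.
- stop_plate (a point): Centre of the stop's upright metal plate: 96 mm across the channel (guide's x), 10 mm thick (y), 20 to 60 mm above the cart top; this point is 40 mm up, at x = -16 mm. It hangs on a black carriage on the rail, 33 x 44 mm, top 64 mm up, carrying the pin. Axes as the guide's. It starts on the -y side of all notches; push its -y face towards +y, past the first notch.
- stop (a joint): Travel of the stop along the guide's +y, m. Its centre is at y = value - 0.130 in the guide's frame: over the first notch at 0.085, the middle at 0.130, the third at 0.175. It slides with about 1 N; in each notch the spring pin draws it to the centre from up to about 5 mm off, and needs some 10 to 13 N to be pushed out again.
- pin (a joint): Drop of the steel spring pin (knob 18 mm wide, on the carriage, top 86 mm above the cart top when riding the rail), m: about 0.0005 riding on the rail, about 0.0055 dropped into a notch; negative when pulled up.
- mould_center (a point): Centre (17.5 mm above its underside) of the hard grey silicone sandwich mould: open square box 90 x 90 mm, 35 mm tall, walls 6 mm, one wall across its middle, about 250 g, loose. It lies in the channel on the +y side of the stop; push its +y face towards the guide's -y until its -y face meets the plate. Axes about as the guide's.
- mould: The same mould; origin at the centre of its underside.
- lunchbox: Bystander: closed red plastic lunchbox, 176 x 126 x 61 mm, loose; origin at the centre of its underside.
- straw_holder: Bystander: round glass holder, 72 mm wide, 90 mm tall, with a steel straw leaning in it up to 210 mm high, loose; origin at the centre of its underside.
- tong: Bystander: steel serving tong lying flat, 245 mm long along its y, 42 mm wide, 11 mm high, loose; origin on its underside near the middle.
- jam_jar: Bystander: jam jar, 66 mm wide, 90 mm tall, loose; origin at the centre of its underside.
- mug: Bystander: white mug, 80 mm wide plus handle at its +y, 90 mm tall, loose; origin at the centre of its underside.
- pepper_jar: Bystander: small pepper jar, 44 mm wide, 70 mm tall, loose; origin at the centre of its underside.
- spoon: Bystander: spoon lying flat, loose; origin on its underside.
Things that resemble listed ones, but are neither listed nor needed, are in the scene too. Of the things like the mould, leave any that is black, red or turquoise; of the rest the smaller one is meant.

How it is judged:
By the outcome, as a careful person would: the job done as asked, in the order asked, and still so for the second after the job is handed in, with the robot touching nothing.
It also fails if it takes over 51 s, if anything falls off the work surface, if the arm or the gripper's body presses on something with over 40 N, if the wrist force passes 120 N, or if a joint passes its speed limit or range.

## Working session

There is one attempt and no reset: what is moved stays moved. The work goes in short steps, Python scripts to look and compute and a tool call to move; the robot and the scene stay as the last step left them, time stands still between calls to the robot, and variables do not carry over. Pictures are saved under pics/ and viewed, at most 10 in all, crops included, and the job is handed in when it is done.

Besides the shell and the picture viewer there is one more tool, called after "Call:" as name(argument=value, ...) on one line, values as JSON. step_arm: Moves the arm, as the interface text tells. Its arguments: {"type":"object","properties":{"deltas":{"type":"array","items":{"type":"array","items":{"type":"number"}}},"grip_force":{"type":"number"}},"required":["deltas"]}

```bash
mkdir -p pics; cat > h.py <<'E'
import numpy as np, cv2
from plant import sensors, eyes, workorder, env
def save(f,name,crop=None,s=1):
    im=f["img"][:,:,::-1]
    if crop: x0,y0,x1,y1=crop; im=im[y0:y1,x0:x1]
    cv2.imwrite("pics/"+name,cv2.resize(im,None,fx=s,fy=s,interpolation=cv2.INTER_CUBIC))
def K(f): return np.array([[f["fx"],0,f["cx"]],[0,f["fy"],f["cy"]],[0,0,1.]])
def ray(f,uv,z):
    p=cv2.undistortPoints(np.array(uv,float).reshape(-1,1,2),K(f),np.array(f["D"])).reshape(-1,2)
    R=np.array(f["R"]);t=np.array(f["t"]);c=-R.T@t
    d=np.c_[p,np.ones(len(p))]@R
    return c+d*((np.broadcast_to(z,len(p))-c[2])/d[:,2])[:,None]
def proj(f,X):
    r,_=cv2.Rodrigues(np.array(f["R"])); return cv2.projectPoints(np.array(X,float).reshape(-1,1,3),r,np.array(f["t"],float),K(f),np.array(f["D"]))[0].reshape(-1,2)
E
python3 - <<'E'
from h import *
for n in("top","side"):
    f=eyes.grab_frame(n); save(f,n+"0.png")
    print(n,-np.array(f["R"]).T@np.array(f["t"]),f["fx"])
print(sensors.state())
E
```

```text
top [0.45542081 0.00765373 1.32536571] 583.8998667937035
side [-0.04081736 -0.60475755  1.03466194] 557.2197455386312
{'clock': 0.1, 'joints': array([ 1.19701900e+00,  1.26365111e-01, -4.05089330e-02,  1.40536785e+00,
       -2.45691058e-05,  1.57079921e+00]), 'joint_vel': array([ 1.71999667e-03, -1.70504552e-03,  4.53805926e-03, -5.37249893e-04,
        1.18617717e-03,  1.71789544e-05]), 'joint_efforts': array([ 1.81767300e-03, -4.36900914e+01,  3.53608167e+01,  1.35983151e-02,
        9.10067456e-05, -1.72874707e-06]), 'position': array([0.191574  , 0.48842123, 0.23058161]), 'eef_rot': array([[-9.30953717e-01,  3.65136853e-01, -5.04952771e-04],
       [ 3.65137201e-01,  9.30952732e-01, -1.35472606e-03],
       [-2.45732473e-05, -1.44556430e-03, -9.99998955e-01]]), 'contact_force': array([-0.08686304,  0.04361255,  0.9059543 ]), 'ft_torque': array([-0.0242433 , -0.02428276, -0.00206518]), 'grasp_force': 0.0, 'width': 0.08568319307067428}
```

View pics/top0.png

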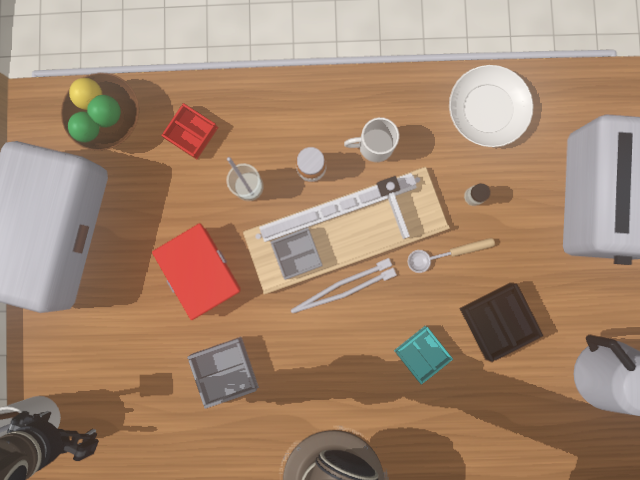

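View pics/side0.png

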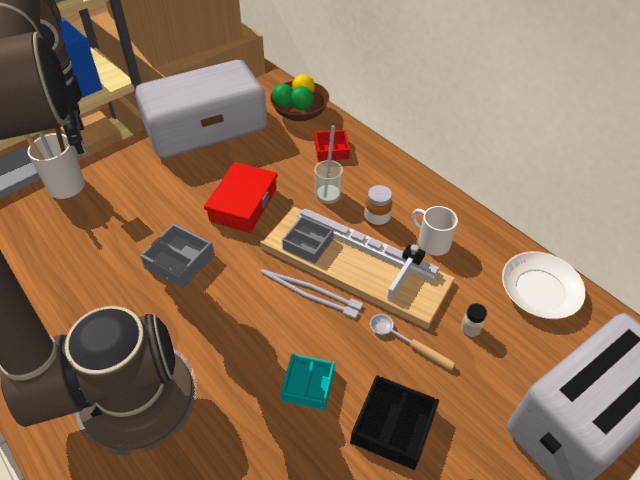

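The top picture shows the guide at (347,230), the stop plate at (398,214) and its carriage at (388,186). There are two grey moulds, (297,254) in the channel and a bigger one at (223,372). The smaller one, in the channel, fits the description. Black (501,322), red (190,131) and turquoise (423,354) are excluded. I'll confirm in an enlarged crop.

```bash
python3 - <<'E'
from h import *
f=eyes.grab_frame("top"); save(f,"top1.png",(235,155,465,305),3.4)
E
```

```text
(no output)
```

View pics/top1.png

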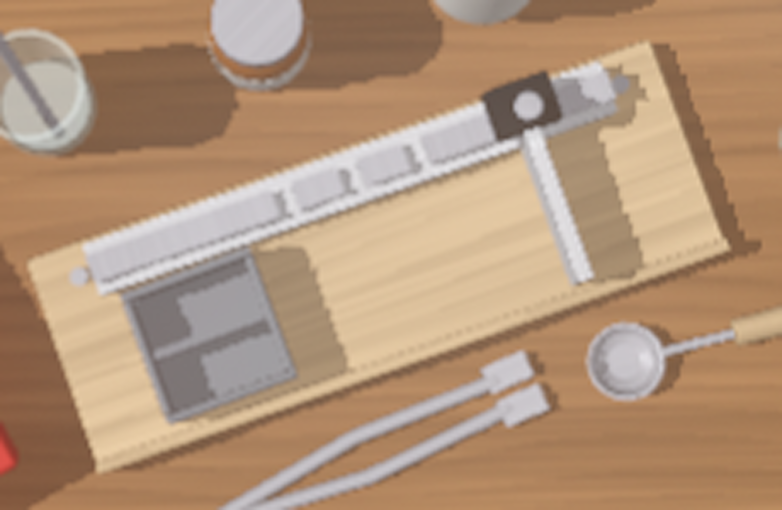

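```bash
python3 - <<'E'
from h import *
f=eyes.grab_frame("top")
C=lambda a:np.array(a,float)/3.4+[235,155]-0.35
b=ray(f,C([(30,262),(650,42),(730,245),(97,470)]),[.018,.018,.026,.026])
print(b.round(4)); L=lambda i,j:np.linalg.norm(b[i,:2]-b[j,:2])
print("len",L(0,1),L(3,2),L(0,3),L(1,2))
o=b[:,:2].mean(0)
ey=(b[0]-b[1]+b[3]-b[2])[:2]; ey/=np.linalg.norm(ey); ex=np.array([ey[1],-ey[0]])
print("o",o,"ex",ex,"ey",ey,"yaw",np.degrees(np.arctan2(ex[1],ex[0])))
G=lambda p:np.c_[(p[:,:2]-o)@ex,(p[:,:2]-o)@ey].round(4)
print("plate",G(ray(f,C([(535,130),(583,280)]),.06)))
print("knob",G(ray(f,C([(528,105)]),.086)))
print("mould",G(ray(f,C([(122,293),(248,250),(297,375),(170,420)]),.053)))
print("notch",G(ray(f,C([(418,158),(350,180),(285,205)]),.042)))
import json; json.dump([o.tolist(),ex.tolist(),ey.tolist()],open("g.json","w"))
E
```

```text
[[ 0.5623  0.187   0.018 ]
 [ 0.6959 -0.2283  0.018 ]
 [ 0.5587 -0.2734  0.026 ]
 [ 0.4239  0.145   0.026 ]]
len 0.4362643614090684 0.43960715913262227 0.14472504360657523 0.14446454776102152
o [ 0.5602137 -0.0424133] ex [0.95187175 0.3064966 ] ey [-0.3064966   0.95187175] yaw 17.84822536477066
plate [[ 0.0385 -0.12  ]
 [-0.0622 -0.1158]]
knob [[ 0.0523 -0.1172]]
mould [[ 0.0293  0.1646]
 [ 0.0282  0.0789]
 [-0.0581  0.0761]
 [-0.058   0.1625]]
notch [[ 0.0486 -0.0451]
 [ 0.0499  0.0013]
 [ 0.0487  0.0465]]
```

Call:
step_arm(deltas=[[255, 0, 0, 0, 0, 0, 8.45], [255, 0, 0, 0, 0, 0, 8.45], [255, 0, 0, 0, 0, 0, 8.45], [255, 0, 0, 0, 0, 0, 8.45], [255, 0, 0, 0, 0, 0, 8.45], [255, 0, 0, 0, 0, 0, 8.45], [255, -4.6, 1.1, 0, 0, 0, 0], [255, -4.6, 1.1, 0, 0, 0, 0], [255, -4.6, 1.1, 0, 0, 0, 0], [255, -4.6, 1.1, 0, 0, 0, 0], [255, -4.6, 1.1, 0, 0, 0, 0], [255, -4.6, 1.1, 0, 0, 0, 0]], grip_force=40)

```text
clock: 1.4
position: [0.3397, 0.2446, 0.2313]
eef_rot: [[-0.308, 0.952, 0.0], [0.952, 0.308, 0.0], [0.0, 0.0, -1.0]]
contact_force: [1.5, 0.7, -0.8]
width: 0.0
grasp_force: 0.0
```

Call:
step_arm(deltas=[[255, -4.6, 1.1, 0, 0, 0, 0], [255, -4.6, 1.1, 0, 0, 0, 0], [255, -4.6, 1.1, 0, 0, 0, 0], [255, -4.6, 1.1, 0, 0, 0, 0], [255, -4.6, 1.1, 0, 0, 0, 0], [255, -4.6, 1.1, 0, 0, 0, 0], [255, -4.6, 1.1, 0, 0, 0, 0], [255, -4.6, 1.1, 0, 0, 0, 0], [255, -4.6, 1.1, 0, 0, 0, 0], [255, -4.6, 1.1, 0, 0, 0, 0], [255, -4.6, 1.1, 0, 0, 0, 0], [255, 0, 0, 0, 0, 0, 0]])

```text
clock: 2.6
position: [0.6115, -0.2026, 0.2282]
eef_rot: [[-0.303, 0.953, -0.003], [0.953, 0.303, -0.0], [0.0, -0.003, -1.0]]
contact_force: [0.3, 0.7, 0.4]
width: -0.0005
grasp_force: 0.0
```

```bash
cat >> h.py <<'E'
import json
o,ex,ey=map(np.array,json.load(open("g.json")))
def stat():
    s=sensors.state(); p=s["position"]; F=s["contact_force"]; R=s["eef_rot"]
    d=p[:2]-o; print("t",round(s["clock"],2),"guide xyz mm",np.round([d@ex*1e3,d@ey*1e3,p[2]*1e3],1),"F",np.round([F[:2]@ex,F[:2]@ey,F[2]],2),"toolx err deg",np.round(np.degrees([R[:2,0]@ex,R[2,0],R[2,1]]),2),"w",round(s["width"],4))
E
python3 -c "from h import *;stat()"
```

```text
t 2.6 guide xyz mm [  -0.3 -168.2  228.2] F [0.54 0.56 0.4 ] toolx err deg [ 0.23  0.03 -0.14] w -0.0005
```

Call:
step_arm(deltas=[[255, 0, -0.5, 4, 0, 0, 0], [255, 0, 0, 4, 0, 0, 0], [255, 0, 0, 4, 0, 0, 0], [255, 0, 0, 4, 0, 0, 0], [255, 0, 0, 2.3, 0, 0, 0], [255, 0, 0, 1, 0, 0, 0], [255, 0, 0, 0, 0, 0, 0], [255, 0, 0, 0, 0, 0, 0]])

```text
clock: 3.4
position: [0.6058, -0.1996, 0.0397]
eef_rot: [[-0.307, 0.952, 0.002], [0.952, 0.307, -0.0], [-0.001, 0.001, -1.0]]
contact_force: [0.5, -0.4, -0.7]
width: -0.0002
grasp_force: 0.0
```

```bash
python3 - <<'E'
from h import *
stat(); f=eyes.grab_frame("side"); save(f,"s2.png",(240,190,480,340),3.3)
E
```

```text
t 3.4 guide xyz mm [  -4.8 -163.6   39.7] F [ 0.33 -0.52 -0.67] toolx err deg [-0.05 -0.06  0.08] w -0.0002
```

View pics/s2.png

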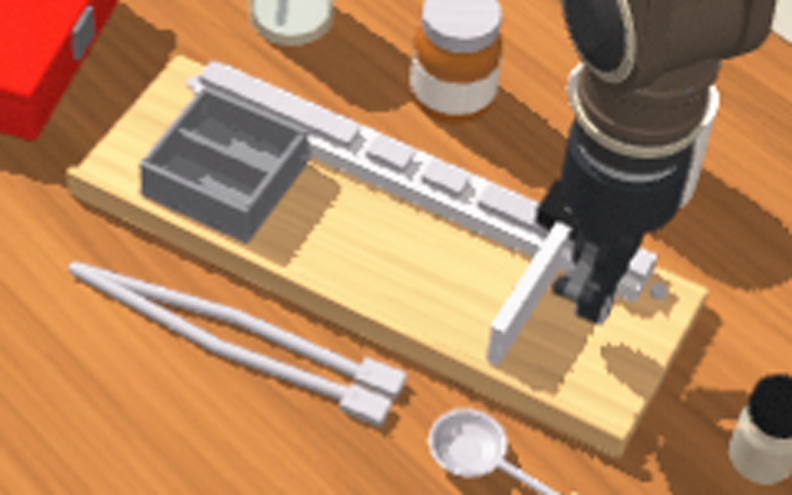

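Call:
step_arm(deltas=[[255, 1.2, 0, 0.5, 0, 0, 0], [255, 0.8, 0, 0, 0, 0, 0], [255, 0.4, 0, 0, 0, 0, 0], [255, 0.4, 0, 0, 0, 0, 0], [255, 0.4, 0, 0, 0, 0, 0], [255, 0.4, 0, 0, 0, 0, 0], [255, 0.4, 0, 0, 0, 0, 0], [255, 0.4, 0, 0, 0, 0, 0], [255, 0.4, 0, 0, 0, 0, 0], [255, 0.4, 0, 0, 0, 0, 0], [255, 0.4, 0, 0, 0, 0, 0], [255, 0.4, 0, 0, 0, 0, 0]])

```text
clock: 4.65
position: [0.5867, -0.1422, 0.0334]
eef_rot: [[-0.307, 0.952, 0.0], [0.952, 0.307, 0.0], [-0.0, 0.0, -1.0]]
contact_force: [0.4, -3.5, 2.1]
width: -0.0004
grasp_force: 1.6
```

```bash
python3 -c "from h import *;stat()"
```

```text
t 4.65 guide xyz mm [  -5.4 -103.1   33.4] F [-0.71 -3.44  2.09] toolx err deg [-0.04 -0.01  0.02] w -0.0004
```

Call:
step_arm(deltas=[[255, 0.4, 0, 0, 0, 0, 0], [255, 0.4, 0, 0, 0, 0, 0], [255, 0.4, 0, 0, 0, 0, 0], [255, 0.4, 0, 0, 0, 0, 0], [255, 0.4, 0, 0, 0, 0, 0], [255, 0.4, 0, 0, 0, 0, 0], [255, 0.3, 0, 0, 0, 0, 0], [255, 0.3, 0, 0, 0, 0, 0], [255, 0.2, 0, 0, 0, 0, 0], [255, 0.2, 0, 0, 0, 0, 0], [255, 0, 0, 0, 0, 0, 0]])

```text
clock: 5.75
position: [0.5752, -0.1094, 0.0327]
eef_rot: [[-0.307, 0.952, -0.002], [0.952, 0.307, 0.001], [0.002, -0.002, -1.0]]
contact_force: [0.2, -0.4, -0.3]
width: -0.0003
grasp_force: 0.0
```

```bash
python3 - <<'E'
from h import *
stat(); f=eyes.grab_frame("side"); save(f,"s3.png",(330,190,480,310),5)
E
```

```text
t 5.75 guide xyz mm [ -6.3 -68.3  32.7] F [ 0.08 -0.43 -0.3 ] toolx err deg [-0.06  0.1  -0.09] w -0.0003
```

View pics/s3.png

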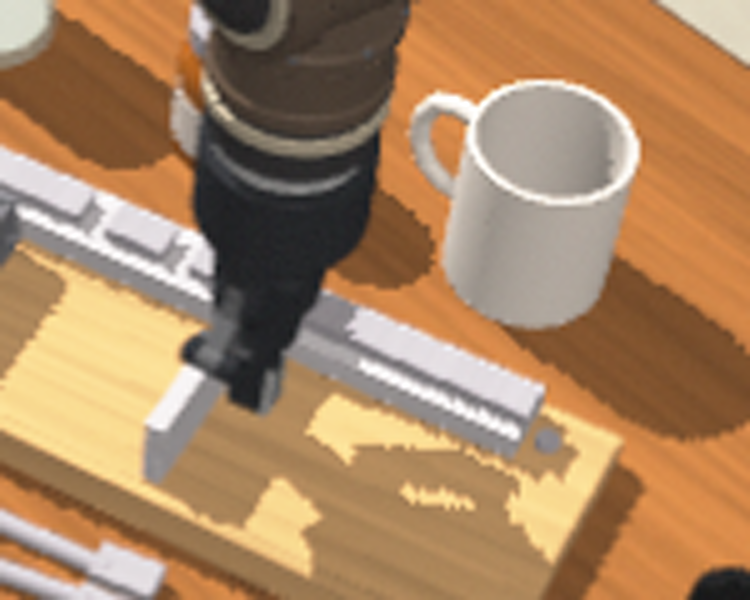

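Call:
step_arm(deltas=[[255, 0.1, 0, 0, 0, 0, 0], [255, 0.1, 0, 0, 0, 0, 0], [255, 0.1, 0, 0, 0, 0, 0], [255, 0.1, 0, 0, 0, 0, 0]])

```text
clock: 6.2
position: [0.5749, -0.1063, 0.0333]
eef_rot: [[-0.307, 0.952, -0.0], [0.952, 0.307, 0.0], [0.0, -0.0, -1.0]]
contact_force: [-0.7, 0.7, 0.1]
width: -0.0002
grasp_force: 0.0
```

Call:
step_arm(deltas=[[255, 0.1, 0, 0, 0, 0, 0], [255, 0.1, 0, 0, 0, 0, 0]])

```text
clock: 6.4
position: [0.5743, -0.1043, 0.0333]
eef_rot: [[-0.307, 0.952, 0.0], [0.952, 0.307, 0.0], [0.0, 0.0, -1.0]]
contact_force: [0.2, -0.5, -0.1]
width: 0.0
grasp_force: 0.0
```

Call:
step_arm(deltas=[[255, 0.1, 0, 0, 0, 0, 0], [255, 0.1, 0, 0, 0, 0, 0]])

```text
clock: 6.6
position: [0.5739, -0.1032, 0.0333]
eef_rot: [[-0.307, 0.952, 0.0], [0.952, 0.307, -0.002], [-0.002, -0.0, -1.0]]
contact_force: [1.9, -5.0, -2.2]
width: 0.0003
grasp_force: 2.8
```

```bash
python3 -c "from h import *;stat()"
```

```text
t 6.6 guide xyz mm [ -5.6 -62.1  33.3] F [ 0.28 -5.38 -2.19] toolx err deg [-0.02 -0.11 -0.01] w 0.0003
```

Call:
step_arm(deltas=[[255, 0.1, 0, 0, 0, 0, 0], [255, 0.05, 0, 0, 0, 0, 0]])

```text
clock: 6.8
position: [0.5738, -0.103, 0.0334]
eef_rot: [[-0.306, 0.952, 0.001], [0.952, 0.306, -0.004], [-0.004, -0.0, -1.0]]
contact_force: [2.0, -8.7, -2.9]
width: 0.0003
grasp_force: 4.5
```

Call:
step_arm(deltas=[[255, 0.05, 0, 0, 0, 0, 0], [255, 0.05, 0, 0, 0, 0, 0]])

```text
clock: 7.0
position: [0.5738, -0.1027, 0.0334]
eef_rot: [[-0.306, 0.952, 0.001], [0.952, 0.306, -0.006], [-0.006, -0.0, -1.0]]
contact_force: [3.4, -11.3, -3.3]
width: -0.0003
grasp_force: 5.7
```

Call:
step_arm(deltas=[[255, 0.05, 0, 0, 0, 0, 0], [255, 0.05, 0, 0, 0, 0, 0]])

```text
clock: 7.2
position: [0.5736, -0.1022, 0.0334]
eef_rot: [[-0.305, 0.952, 0.002], [0.952, 0.305, -0.006], [-0.006, -0.0, -1.0]]
contact_force: [2.7, -11.8, -3.0]
width: 0.0006
grasp_force: 5.9
```

Call:
step_arm(deltas=[[255, 0.05, 0, 0, 0, 0, 0], [255, 0.05, 0, 0, 0, 0, 0]])

```text
clock: 7.4
position: [0.5733, -0.1014, 0.0334]
eef_rot: [[-0.305, 0.952, 0.002], [0.952, 0.305, -0.007], [-0.007, -0.0, -1.0]]
contact_force: [3.5, -14.0, -4.1]
width: -0.0
grasp_force: 6.8
```

```bash
python3 -c "from h import *;stat()"
```

```text
t 7.4 guide xyz mm [ -5.6 -60.2  33.4] F [ -1.   -14.36  -4.11] toolx err deg [ 0.08 -0.39 -0.03] w -0.0
```

Call:
step_arm(deltas=[[255, 0.05, 0, 0, 0, 0, 0], [255, 0.05, 0, 0, 0, 0, 0], [255, 0.05, 0, 0, 0, 0, 0]])

```text
clock: 7.7
position: [0.5723, -0.0982, 0.0334]
eef_rot: [[-0.306, 0.952, 0.001], [0.952, 0.306, -0.002], [-0.003, -0.0, -1.0]]
contact_force: [1.5, -3.8, -1.6]
width: 0.0002
grasp_force: 2.2
```

Call:
step_arm(deltas=[[255, 0.05, 0, 0, 0, 0, 0], [255, 0.05, 0, 0, 0, 0, 0], [255, 0.05, 0, 0, 0, 0, 0]])

```text
clock: 8.0
position: [0.5714, -0.0952, 0.0333]
eef_rot: [[-0.307, 0.952, -0.0], [0.952, 0.307, 0.0], [0.0, 0.0, -1.0]]
contact_force: [0.9, -1.2, 0.0]
width: 0.0003
grasp_force: 1.0
```

Call:
step_arm(deltas=[[255, 0.05, 0, 0, 0, 0, 0], [255, 0.05, 0, 0, 0, 0, 0], [255, 0.05, 0, 0, 0, 0, 0]])

```text
clock: 8.3
position: [0.5709, -0.0937, 0.0333]
eef_rot: [[-0.307, 0.952, -0.0], [0.952, 0.307, 0.0], [0.0, -0.0, -1.0]]
contact_force: [0.0, -1.4, -0.6]
width: -0.0
grasp_force: 0.7
```

```bash
python3 -c "from h import *;stat()"
```

```text
t 8.3 guide xyz mm [ -5.6 -52.1  33.3] F [-0.42 -1.32 -0.61] toolx err deg [-0.05  0.01 -0.  ] w -0.0
```

Call:
step_arm(deltas=[[255, 0.2, 0, 0, 0, 0, 0], [255, 0.2, 0, 0, 0, 0, 0], [255, 0.2, 0, 0, 0, 0, 0], [255, 0.2, 0, 0, 0, 0, 0], [255, 0.2, 0, 0, 0, 0, 0], [255, 0.2, 0, 0, 0, 0, 0], [255, 0.2, 0, 0, 0, 0, 0], [255, 0.2, 0, 0, 0, 0, 0], [255, 0.2, 0, 0, 0, 0, 0], [255, 0.2, 0, 0, 0, 0, 0], [255, 0.2, 0, 0, 0, 0, 0], [255, 0.2, 0, 0, 0, 0, 0]])

```text
clock: 9.5
position: [0.5635, -0.071, 0.0333]
eef_rot: [[-0.307, 0.952, 0.0], [0.952, 0.307, -0.0], [-0.0, 0.0, -1.0]]
contact_force: [0.8, -2.1, 0.2]
width: -0.0
grasp_force: 1.3
```

Call:
step_arm(deltas=[[255, 0.1, 0, 0, 0, 0, 0], [255, 0.1, 0, 0, 0, 0, 0], [255, 0.1, 0, 0, 0, 0, 0]])

```text
clock: 9.8
position: [0.5626, -0.0681, 0.0333]
eef_rot: [[-0.307, 0.952, -0.0], [0.952, 0.307, 0.0], [0.0, 0.0, -1.0]]
contact_force: [-1.0, -1.2, 0.6]
width: -0.0
grasp_force: 0.7
```

```bash
python3 -c "from h import *;stat()"
```

```text
t 9.8 guide xyz mm [ -5.6 -25.1  33.3] F [-1.35 -0.88  0.65] toolx err deg [-0.04  0.02  0.  ] w -0.0
```

Now step in slowly, watching for the contact force to vanish.

Call:
step_arm(deltas=[[255, 0.1, 0, 0, 0, 0, 0], [255, 0.1, 0, 0, 0, 0, 0]])

```text
clock: 10.0
position: [0.5619, -0.0659, 0.0332]
eef_rot: [[-0.307, 0.952, -0.0], [0.952, 0.307, 0.001], [0.001, 0.0, -1.0]]
contact_force: [0.0, 0.4, 0.8]
width: -0.0
grasp_force: 0.0
```

Call:
step_arm(deltas=[[255, 0.05, 0, 0, 0, 0, 0], [255, 0.05, 0, 0, 0, 0, 0]])

```text
clock: 10.2
position: [0.5616, -0.0652, 0.0332]
eef_rot: [[-0.307, 0.952, -0.0], [0.952, 0.307, 0.0], [0.0, -0.0, -1.0]]
contact_force: [-0.4, 0.9, -1.2]
width: 0.0001
grasp_force: 0.0
```

Call:
step_arm(deltas=[[255, 0.05, 0, 0, 0, 0, 0], [255, 0.05, 0, 0, 0, 0, 0]])

```text
clock: 10.4
position: [0.5614, -0.0644, 0.0332]
eef_rot: [[-0.307, 0.952, -0.0], [0.952, 0.307, 0.0], [0.0, -0.0, -1.0]]
contact_force: [0.0, -0.5, 0.9]
width: 0.0001
grasp_force: 0.0
```

```bash
python3 -c "from h import *;stat()"
```

```text
t 10.4 guide xyz mm [ -5.6 -21.3  33.2] F [-0.11 -0.46  0.87] toolx err deg [-0.04  0.01 -0.  ] w 0.0001
```

Call:
step_arm(deltas=[[255, 0.1, 0, 0, 0, 0, 0], [255, 0.1, 0, 0, 0, 0, 0], [255, 0.1, 0, 0, 0, 0, 0], [255, 0, 0, 0, 0, 0, 0]])

```text
clock: 10.8
position: [0.5605, -0.0615, 0.0333]
eef_rot: [[-0.307, 0.952, 0.0], [0.952, 0.307, 0.0], [0.0, 0.0, -1.0]]
contact_force: [0.5, 0.2, 0.4]
width: 0.0002
grasp_force: 0.0
```

Call:
step_arm(deltas=[[255, 0.05, 0, 0, 0, 0, 0], [255, 0.05, 0, 0, 0, 0, 0]])

```text
clock: 11.0
position: [0.5602, -0.0606, 0.0333]
eef_rot: [[-0.307, 0.952, 0.0], [0.952, 0.307, 0.0], [0.0, 0.0, -1.0]]
contact_force: [1.2, 0.0, 0.1]
width: -0.0002
grasp_force: 0.0
```

```bash
python3 -c "from h import *;stat()"
```

```text
t 11.0 guide xyz mm [ -5.6 -17.3  33.3] F [ 1.18 -0.35  0.11] toolx err deg [-0.03  0.    0.  ] w -0.0002
```

Call:
step_arm(deltas=[[255, 0.05, 0, 0, 0, 0, 0], [255, 0.05, 0, 0, 0, 0, 0]])

```text
clock: 11.2
position: [0.5602, -0.0604, 0.0334]
eef_rot: [[-0.307, 0.952, 0.0], [0.952, 0.307, -0.002], [-0.002, -0.0, -1.0]]
contact_force: [2.4, -5.1, -0.7]
width: -0.0004
grasp_force: 2.3
```

```bash
python3 -c "from h import *;stat()"
```

```text
t 11.2 guide xyz mm [ -5.6 -17.1  33.4] F [ 0.76 -5.57 -0.75] toolx err deg [-0.01 -0.1  -0.  ] w -0.0004
```

```bash
python3 - <<'E'
from h import *
f=eyes.grab_frame("top")
G=lambda p:np.c_[(p[:,:2]-o)@ex,(p[:,:2]-o)@ey].round(3)
print("holder rim",G(ray(f,[(250,197),(230,192),(262,180)],[.0,.09,.05])),"straw",G(ray(f,[(230,160)],.21)),"box",G(ray(f,[(206,225),(240,286)],.061)))
E
```

```text
holder rim [[0.145 0.179]
 [0.154 0.21 ]
 [0.163 0.138]] straw [[0.19  0.177]] box [[ 0.109  0.286]
 [-0.042  0.259]]
```

Call:
step_arm(deltas=[[255, -1.5, 0, 0, 0, 0, 0], [255, -1.5, 0, 0, 0, 0, 0], [255, 0, 0, -4, 0, 0, 0], [255, 0, 0, -4, 0, 0, 0], [255, 0, 0, -4, 0, 0, 0], [105, 0, 0, -4, 0, 0, 0], [105, 0, 0, 0, 0, 0, 0]])

```text
clock: 11.95
position: [0.572, -0.0897, 0.1996]
eef_rot: [[-0.306, 0.952, 0.01], [0.952, 0.306, -0.001], [-0.004, 0.009, -1.0]]
contact_force: [-0.3, -0.5, -0.0]
width: 0.0285
grasp_force: 0.0
```

Call:
step_arm(deltas=[[105, 4.2, -0.15, 0, 0, 0, 0], [105, 4.2, -0.15, 0, 0, 0, 0], [105, 4.2, -0.15, 0, 0, 0, 0], [105, 4.2, -0.15, 0, 0, 0, 0], [105, 4.2, -0.15, 0, 0, 0, 0], [105, 4.2, -0.15, 0, 0, 0, 0], [105, 0, 0, 0, 0, 0, 0], [105, 0, 0, 0, 0, 0, 0]])

```text
clock: 12.75
position: [0.4832, 0.149, 0.1929]
eef_rot: [[-0.309, 0.951, -0.0], [0.951, 0.309, -0.0], [-0.0, -0.0, -1.0]]
contact_force: [0.0, -0.4, -0.1]
width: 0.0501
grasp_force: 0.0
```

```bash
python3 - <<'E'
from h import *
stat(); f=eyes.grab_frame("top"); save(f,"top2.png",(235,155,465,305),3.4)
E
```

```text
t 12.75 guide xyz mm [-14.6 205.8 192.9] F [-0.11 -0.34 -0.07] toolx err deg [-0.13 -0.01 -0.03] w 0.0501
```

View pics/top2.png

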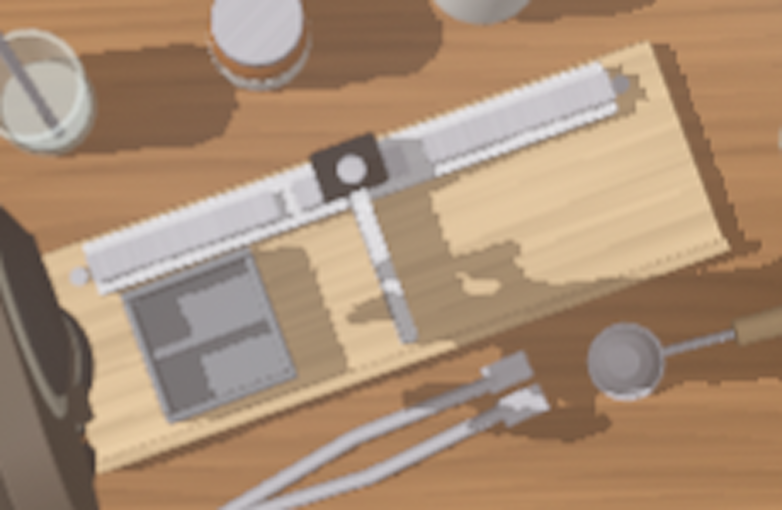

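Call:
step_arm(deltas=[[105, 0, 0, 4, 0, 0, 0], [105, 0, 0, 4, 0, 0, 0], [105, 0, 0, 4, 0, 0, 0], [105, 0, 0, 3, 0, 0, 0], [105, 0, 0, 1.4, 0, 0, 0], [105, 0, 0, 0, 0, 0, 0]])

```text
clock: 13.4
position: [0.4819, 0.1466, 0.0267]
eef_rot: [[-0.304, 0.953, -0.005], [0.953, 0.304, -0.002], [-0.0, -0.005, -1.0]]
contact_force: [-0.4, -0.2, -0.1]
width: 0.0504
grasp_force: 0.0
```

```bash
python3 - <<'E'
from h import *
stat(); f=eyes.grab_frame("side"); save(f,"s4.png",(220,150,420,300),4)
E
```

```text
t 13.4 guide xyz mm [-16.6 203.9  26.7] F [-0.41 -0.1  -0.07] toolx err deg [ 0.12 -0.01 -0.28] w 0.0504
```

View pics/s4.png

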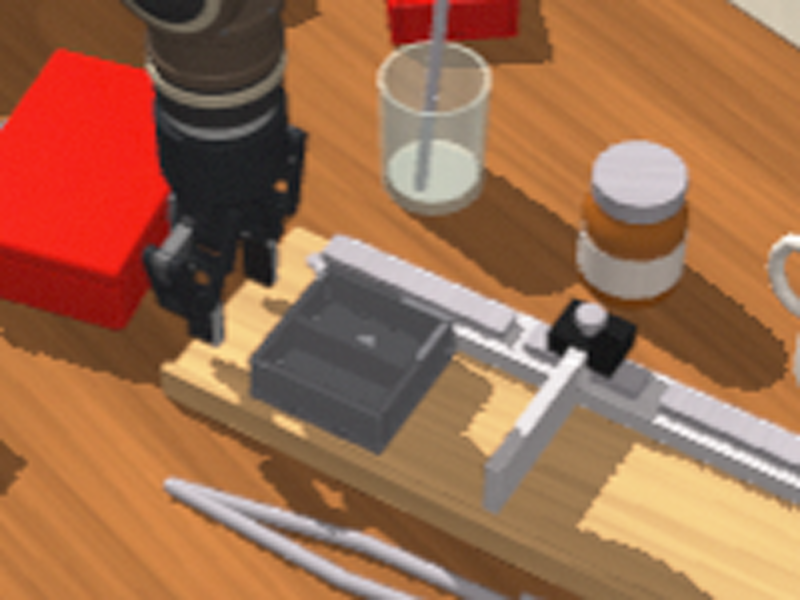

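Call:
step_arm(deltas=[[105, -0.9, 0, 0, 0, 0, 0], [105, -0.7, 0, 0, 0, 0, 0], [105, -0.3, 0, 0, 0, 0, 0], [105, -0.3, 0, 0, 0, 0, 0], [105, -0.3, 0, 0, 0, 0, 0], [105, -0.3, 0, 0, 0, 0, 0], [105, -0.3, 0, 0, 0, 0, 0], [105, -0.3, 0, 0, 0, 0, 0], [105, -0.3, 0, 0, 0, 0, 0], [105, -0.3, 0, 0, 0, 0, 0], [105, -0.3, 0, 0, 0, 0, 0], [105, -0.3, 0, 0, 0, 0, 0]])

```text
clock: 14.65
position: [0.4974, 0.1049, 0.0294]
eef_rot: [[-0.307, 0.952, 0.0], [0.952, 0.307, 0.0], [0.0, 0.0, -1.0]]
contact_force: [-0.9, 2.6, 2.4]
width: 0.0502
grasp_force: 1.3
```

```bash
python3 -c "from h import *;stat()"
```

```text
t 14.65 guide xyz mm [-14.6 159.5  29.4] F [-0.1   2.73  2.35] toolx err deg [-0.04  0.01  0.01] w 0.0502
```

Call:
step_arm(deltas=[[105, -0.3, 0, 0, 0, 0, 0], [105, -0.3, 0, 0, 0, 0, 0], [105, -0.3, 0, 0, 0, 0, 0], [105, -0.3, 0, 0, 0, 0, 0], [105, -0.3, 0, 0, 0, 0, 0], [105, -0.3, 0, 0, 0, 0, 0], [105, -0.3, 0, 0, 0, 0, 0], [105, -0.3, 0, 0, 0, 0, 0], [105, -0.3, 0, 0, 0, 0, 0], [105, -0.3, 0, 0, 0, 0, 0], [105, -0.3, 0, 0, 0, 0, 0], [105, -0.3, 0, 0, 0, 0, 0]])

```text
clock: 15.85
position: [0.5084, 0.0705, 0.0293]
eef_rot: [[-0.307, 0.952, 0.0], [0.952, 0.307, 0.0], [0.0, 0.0, -1.0]]
contact_force: [-1.0, 2.3, 2.0]
width: 0.0502
grasp_force: 1.3
```

Call:
step_arm(deltas=[[105, -0.2, 0, 0, 0, 0, 0], [105, -0.2, 0, 0, 0, 0, 0], [105, -0.2, 0, 0, 0, 0, 0], [105, -0.2, 0, 0, 0, 0, 0], [105, -0.2, 0, 0, 0, 0, 0], [105, -0.1, 0, 0, 0, 0, 0], [105, -0.1, 0, 0, 0, 0, 0]])

```text
clock: 16.55
position: [0.512, 0.0593, 0.0293]
eef_rot: [[-0.307, 0.952, -0.0], [0.952, 0.307, 0.0], [0.0, -0.0, -1.0]]
contact_force: [-0.6, 2.8, 2.7]
width: 0.0504
grasp_force: 1.3
```

```bash
python3 -c "from h import *;stat()"
```

```text
t 16.55 guide xyz mm [-14.7 111.6  29.3] F [0.28 2.8  2.7 ] toolx err deg [-0.03  0.   -0.  ] w 0.0504
```

Call:
step_arm(deltas=[[105, -0.1, 0, 0, 0, 0, 0], [105, -0.1, 0, 0, 0, 0, 0], [105, -0.1, 0, 0, 0, 0, 0]])

```text
clock: 16.85
position: [0.5129, 0.0564, 0.0293]
eef_rot: [[-0.307, 0.952, -0.0], [0.952, 0.307, -0.0], [-0.0, -0.0, -1.0]]
contact_force: [-1.0, 2.2, 2.4]
width: 0.0501
grasp_force: 1.3
```

Call:
step_arm(deltas=[[105, -0.05, 0, 0, 0, 0, 0], [105, -0.05, 0, 0, 0, 0, 0]])

```text
clock: 17.05
position: [0.5132, 0.0555, 0.0293]
eef_rot: [[-0.307, 0.952, -0.0], [0.952, 0.307, -0.0], [-0.0, -0.0, -1.0]]
contact_force: [-0.7, 2.6, 1.9]
width: 0.05
grasp_force: 1.2
```

Call:
step_arm(deltas=[[105, -0.05, 0, 0, 0, 0, 0], [105, -0.05, 0, 0, 0, 0, 0]])

```text
clock: 17.25
position: [0.5136, 0.0546, 0.0293]
eef_rot: [[-0.307, 0.952, -0.0], [0.952, 0.307, -0.0], [-0.0, -0.0, -1.0]]
contact_force: [-0.5, 1.9, 2.6]
width: 0.0501
grasp_force: 1.2
```

```bash
python3 -c "from h import *;stat()"
```

```text
t 17.25 guide xyz mm [-14.7 106.6  29.3] F [0.14 1.99 2.61] toolx err deg [-0.04 -0.   -0.  ] w 0.0501
```

Call:
step_arm(deltas=[[105, -0.05, 0, 0, 0, 0, 0], [105, -0.05, 0, 0, 0, 0, 0]])

```text
clock: 17.45
position: [0.5139, 0.0536, 0.0293]
eef_rot: [[-0.307, 0.952, 0.0], [0.952, 0.307, -0.0], [-0.0, -0.0, -1.0]]
contact_force: [-0.5, 2.0, 1.8]
width: 0.0506
grasp_force: 1.2
```

Call:
step_arm(deltas=[[105, -0.05, 0, 0, 0, 0, 0], [105, -0.05, 0, 0, 0, 0, 0]])

```text
clock: 17.65
position: [0.5141, 0.0528, 0.0293]
eef_rot: [[-0.307, 0.952, -0.0], [0.952, 0.307, 0.0], [0.0, 0.0, -1.0]]
contact_force: [-1.7, 3.8, 1.5]
width: 0.05
grasp_force: 2.1
```

```bash
python3 -c "from h import *;stat()"
```

```text
t 17.65 guide xyz mm [-14.7 104.8  29.3] F [-0.51  4.11  1.51] toolx err deg [-0.04  0.02  0.  ] w 0.05
```

Call:
step_arm(deltas=[[105, -0.05, 0, 0, 0, 0, 0], [105, 0, 0, 0, 0, 0, 0]])

```text
clock: 17.85
position: [0.5141, 0.0527, 0.0293]
eef_rot: [[-0.307, 0.952, -0.0], [0.952, 0.307, 0.001], [0.001, -0.0, -1.0]]
contact_force: [-2.7, 4.6, 3.3]
width: 0.0502
grasp_force: 2.6
```

```bash
python3 -c "from h import *;stat()"
```

```text
t 17.85 guide xyz mm [-14.7 104.7  29.3] F [-1.19  5.2   3.26] toolx err deg [-0.05  0.08 -0.  ] w 0.0502
```

Call:
step_arm(deltas=[[105, 0.3, 0, 0, 0, 0, 0], [105, 1.5, 0, 0, 0, 0, 0], [105, 2, 0, 0, 0, 0, 0], [105, 2, 0, -2, 0, 0, 0], [105, 2, 0, -4, 0, 0, 0], [105, 2, 0, -4, 0, 0, 0], [105, 3, -2, -4, 0, 0, 0], [105, 3, -2, -2, 0, 0, 0], [105, 0, 0, 0, 0, 0, 0], [105, 0, 0, 0, 0, 0, 0]])

```text
clock: 18.85
position: [0.4294, 0.1895, 0.1868]
eef_rot: [[-0.309, 0.951, 0.002], [0.951, 0.309, -0.0], [-0.001, 0.002, -1.0]]
contact_force: [0.1, -0.1, -0.3]
width: 0.0505
grasp_force: 0.0
```

```bash
python3 - <<'E'
from h import *
stat(); f=eyes.grab_frame("top"); g=eyes.grab_frame("side")
a=cv2.resize(f["img"][160:300,240:420],None,fx=4,fy=4,interpolation=cv2.INTER_CUBIC)[:,:,::-1]
cv2.imwrite("pics/t5.png",a); save(g,"s5.png",(250,180,450,330),4)
E
```

```text
t 18.85 guide xyz mm [-53.4 260.9 186.8] F [ 0.06 -0.09 -0.28] toolx err deg [-0.15 -0.03  0.09] w 0.0505
```

View pics/t5.png

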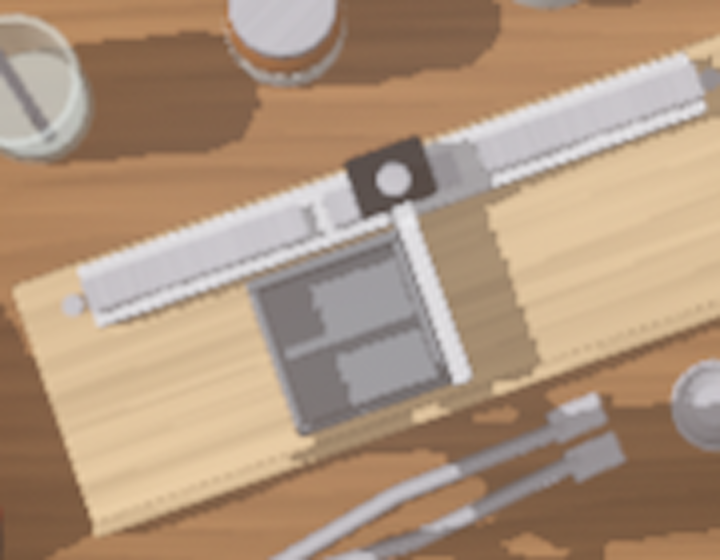

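View pics/s5.png

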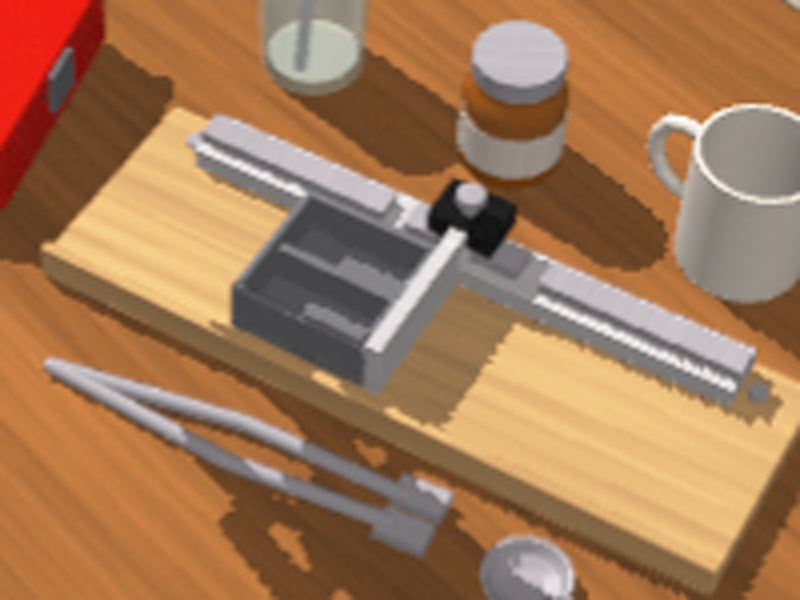

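The mould (top crop, about (350,335)) lies flat against the plate, which runs from (405,210) to (458,380). The knob at (393,179) is at the middle notch, and the arm is clear of everything.

```bash
python3 -c "from h import *;print(workorder.hand_in())"
```

```text
the job is handed in; nothing more can be done
None
```

The job is handed in at about 19 s on the robot's clock: force readings and the pictures show the stop's pin in the middle notch and the mould flat against the plate, with nothing else seen to have moved; the judge's verdict was not shown.

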